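Hang the sink caddy on the lipped worktop rail and lock it in the end bay

ROBOT

A 7-joint arm with a two-finger parallel gripper is mounted at the origin on a cart in front of the work surface, level with it; the furniture and walls round the work are solid. World frame = base frame: x ahead of the robot, y to its left, z up, the work surface at z = 0. Lengths are in m, angles in rad, forces in N, time in s.
With the tool pointing down it reaches from about 0.425 to 0.925 m from the base axis. Payload 6.8 kg.
Tool frame: the origin (TCP) lies at the very end of the fingers, on their centre line; the grasp point (between the pads) lies r.pinch_z behind it (r.pinch_z is the distance from the TCP to the grasp point, in m); z points along the fingers, y is the line along which they close (so a half turn about z gives the same grasp; the last joint's range is limited). The gripper opens to 85 mm and grips with 20 to 120 N. Pads are 22 mm wide; open, the fingers measure 114 mm over their backs; the gripper's body (76 mm by 85 mm) begins 54 mm behind the grasp point. The pads swing forward as they close: fully open they stand 13 mm farther back than shut.
Start: joints at [1.113, 0.477, 0.022, 1.555, -0.011, 1.109, -0.083], TCP at [0.231, -0.634, 0.231] pointing down, gripper open.
Joint ranges: [-2.96, 2.96], [-0.34, 2.1], [-1.41, 1.46], [0.24, 2.44], [-1.37, 4.51], [0.17, 1.92], [-2.96, 2.96]. Speed limits (rad/s): [2.39, 2.39, 3.14, 3.14, 3.14, 3.14, 3.14].

INTERFACE

Orientations are given as a rotation vector (axis times angle).
In Python, from bench import status, grab_frame, camera_model, r gives the robot as it stands. The module is installed in compiled form; this text tells all that it offers.
- The arm moves only by the shell command python3 -m creep 'ROWS' [FORCE]. ROWS is text: rows parted by semicolons, each of 7 numbers parted by spaces: the turn, a rotation vector about the tool's x, y, z in rad, then the shift along the tool's x, y, z in mm, then the opening, from -1 (shut) to 1 (fully open). In form: rx ry rz tx ty tz fingers; .... A call has 1 to 10 rows; each row is the pose to reach, as a shift and turn from the pose commanded when the call began, along the tool's axes at that moment; what a row does not reach only later rows make up. A row lasts 1/8 s, in which the tool goes at most 62.5 mm and 10.7 degrees, less where a joint would pass 70% of its speed; a pose out of reach is approached as far as the arm can. A call with a gripper value outside its range is refused whole. The fingers move at their own pace and stop on an object; FORCE is the grip in N (left out, the last holds). Time passes only in rows, so rows that repeat a pose let the fingers close. It gives the time, the measured TCP pose, the force, the opening and the grip force at its end, in the units of the state.
- status.get_obs(): the state, without advancing time (a new reading comes with each control period).
- grab_frame(name): name is "side" or "top" or "wrist"; returns (picture, depth): 420x560x3 uint8, red, green, blue; 420x560 float32, m along the optical axis (not along the pixel's ray), 0 where there is no reading.
- camera_model(name): a dict with "K" (3x3 intrinsics, pixels), "rvec" (rotation vector, rad) and "tvec" (3), from world to camera coordinates, as OpenCV has them. Camera axes: x right, y down, z forward; pixel columns grow to the right and rows downward; lengths in m; the calibration is good to about 2 mm. A picture is of the moment at which its call begins: read the wrist's pose just before it. camera_model takes no time and is no camera call; for the wrist camera it gives the pose at the moment of the call.
- r.hand_in(): hands the job in; it is judged then, once.
The state is a dict: "clock": time; "joints": joint angles; "qvel": joint speeds; "tau": joint torques, N m; "tcp_pos": TCP position; "orientation": TCP orientation; "contact_force": force on the tool from outside, world axes, zero at the start; "moment": the same for the moment, N m; "grip_width": finger opening in m; "gripper_force": force on a finger pad.
Only numpy, scipy, OpenCV 4.12 (cv2) and the standard library are available. Lean on these libraries where they do the work, as an engineer would, in place of code of your own. Each camera call takes 0.05 s, during which the arm holds its last target. There are 200 camera calls.

TASK

Hang the steel caddy with the wooden grip on the rail stand: lift its hook over the rail's front lip in the open stretch, lower it by feel until it sits fully home behind the lip, then slide it to the left under the cover strip until it meets the end stop, and leave it hanging there on its own. The rail's height is not known exactly, so go gently: never load the stand with more than 25 N. Leave the mug, the scourer and the washing-up bottle where they are.

Things in the scene. Friction and masses are not known exactly. Their poses are not given: they have to be found in the camera images.
- caddy_grip (a point): Centre of the wooden grip of the loose steel caddy (0.27 to 0.5 kg; stands upright on the worktop at first). Grip: rounded bar 18 mm thick (along caddy x), 88 mm long (y), 28 mm tall; its centre is 126 mm above the caddy's underside. Basket under it: 92 (x) by 130 (y) by 66 mm tall. Axes are the caddy's own: z up, +x to its back, where the hook is.
- caddy: The same caddy; origin at the centre of its underside, axes as for the grip (z up, +x towards the hook side).
- caddy_hook (a point): Middle of the crook's underside on the caddy, 53 mm behind (+x) and 26 mm below the grip's centre; caddy axes. Hook, 60 mm wide (y): in front of this point (4 mm) an upright plate reaching down to the caddy's underside, above it the 3 mm thick crook, behind it (4 to 7 mm) a tongue that ends 14 mm below, tip flared back to 9 mm. The 8 mm gap, open below, takes the 4 mm lip.
- stand: Fixed rail stand, steel base 76 x 240 x 10 mm (x -40 to +36 mm). Origin on the worktop under the middle of the lip; +y along the rail to its left end, +x to the back, z up. The rail is clamped by hand on two posts (tops 187 mm up): the lip's top is anywhere from 135 to 165 mm above the worktop; this is NOT reported and must be felt or seen. It does not shift in use.
- open_stretch (a point): Point fixed to the stand (stand axes), 45 mm right (-y) of the rail's middle, in the open stretch (y -100 to +11 mm) where the hook goes on; its height is the nominal 150 mm, not the rail's true one. Rail section: lip x -2 to +2 mm, round top; channel behind it to x = 12 mm, floor 22 mm below the lip's top; back wall x 12 to 15 mm, rising 8 mm above the lip's top.
- end_bay (a point): Point fixed to the stand (stand axes) at y = +70 mm, x = 0, nominal height 150 mm: the hook's middle is at this y when its left edge meets the end stop (black end plate, face at y = +100 mm). A cover strip, underside 5.5 mm above (2.5 mm over the hung crook) the lip's top, roofs y +21 to +100 mm, x -6 to +15 mm; its mouth (y +11 to +21 mm) flares up. Hung home, the crook rests on the lip's top.
- lower_bar (a point): Middle of a fixed round bar of 10 mm diameter along the stand's y, 76 mm above the worktop, its front in line with the lip's front (x = -2 mm). The hung caddy's back leans on it, tipping by up to 5 degrees when let go.
- mug_plain: Bystander: cream mug, 82 mm wide, 98 mm tall, handle at its side; origin under its centre.
- scourer: Bystander: steel-curl pot scourer with a knob, 56 mm wide, 52 mm tall; origin under its centre.
- dish_soap: Bystander: washing-up bottle, 45 by 82 mm, 205 mm tall; origin under its centre.
Not all that is in view belongs to the job. Leave any red look-alike of the caddy alone.

How it is judged:
By the outcome, as a careful person would: the job done as asked, in the order asked, and still so for the second after the job is handed in, with the robot touching nothing.
It also fails if it takes over 58 s, if anything falls off the work surface, if the arm or the gripper's body presses on something with over 40 N, if the wrist force passes 120 N, or if a joint passes its speed limit or range.

## Working session

There is one attempt and no reset: what is moved stays moved. The work goes in short steps, Python scripts to look and compute and a shell command to move; the robot and the scene stay as the last step left them, time stands still between calls to the robot, and variables do not carry over. Pictures are saved under pics/ and viewed, at most 10 in all, crops included, and the job is handed in when it is done.

```bash
mkdir -p pics; cat > h.py <<'E'
import numpy as np, cv2
from bench import status, grab_frame, camera_model, r
def snap(n,f):
    m=camera_model(n); p,d=grab_frame(n); cv2.imwrite('pics/'+f+'.png',p[:,:,::-1]); np.savez('pics/'+f+'.npz',p=p,d=d,**{k:np.array(v,float) for k,v in m.items()}); return p,d,m
def world(d,m):
    K=np.array(m['K'],float);R=cv2.Rodrigues(np.array(m['rvec'],float))[0];t=np.array(m['tvec'],float).ravel()
    v,u=np.mgrid[:d.shape[0],:d.shape[1]]
    c=np.stack([(u-K[0,2])/K[0,0]*d,(v-K[1,2])/K[1,1]*d,d],-1)
    return (c-t)@R
E
python3 - <<'E'
from h import *
for n in ['top','side','wrist']:
    p,d,m=snap(n,n+'0')
    R=cv2.Rodrigues(np.array(m['rvec'],float))[0]; print(n,(-R.T@np.array(m['tvec'],float).ravel()).round(3),R[2].round(2))
o=status.get_obs();print(o, r.pinch_z)
a=np.hstack([cv2.imread('pics/top0.png'),cv2.imread('pics/side0.png')]);cv2.imwrite('pics/a.png',cv2.resize(a,(800,300)))
E
```

```text
top [ 0.303 -0.066  1.441] [ 0.16 -0.02 -0.99]
side [-0.151  0.498  1.515] [ 0.4  -0.35 -0.85]
wrist [ 0.295 -0.611  0.375] [-0.25 -0.09 -0.96]
{'clock': 0.15, 'joints': array([ 1.11288033,  0.47762575,  0.02234414,  1.55618958, -0.01149571,
        1.10929275, -0.08311005]), 'qvel': array([ 1.05520360e-03, -1.77375380e-03,  1.01042085e-03, -2.47393309e-03,
       -5.91556764e-05, -6.41881190e-04,  1.90894302e-03]), 'tau': array([ 1.70779946e-03, -5.96921432e+01,  1.60957664e+00, -2.81487858e+01,
        1.26402374e-02,  6.52806499e-03, -2.20397123e-05]), 'tcp_pos': array([ 0.23118451, -0.633707  ,  0.23055328]), 'orientation': array([-3.09233185e+00, -5.46477054e-01,  5.32066301e-04]), 'contact_force': array([ 0.21201702,  0.14285481, -0.38882883]), 'moment': array([-0.01054052,  0.0067851 , -0.02226874]), 'gripper_force': 0.0, 'grip_width': 0.0854221953504036} 0.0187
```

View pics/top0.png

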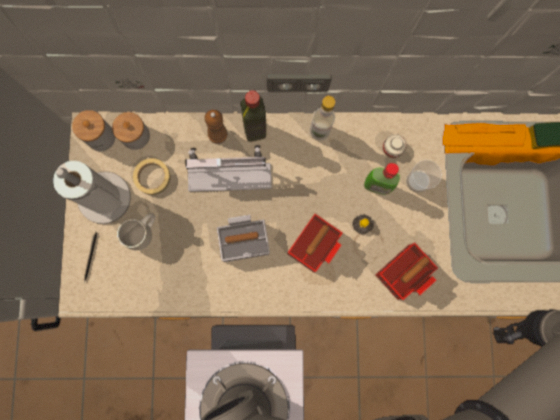

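View pics/side0.png

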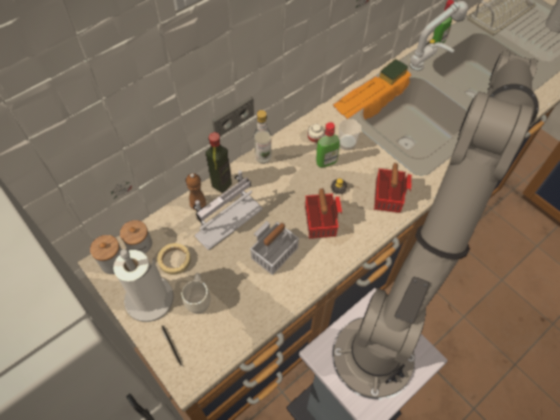

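Candidates in the top view: steel caddy with wooden grip (243,240), red look-alikes (318,243) and (408,270). I choose the steel one, hook at (238,220) facing the stand. The stand is at (230,172), mug (135,233), scourer (363,225) and bottle (384,178). Next come a close crop and the measurements.

```bash
python3 - <<'E'
from h import *
z=np.load('pics/top0.npz');p,d=z['p'],z['d'];W=world(d,z)
s=np.load('pics/side0.npz');Ws=world(s['d'],s)
c=p[135:270,175:285,::-1]; c2=s['p'][165:280,180:310,::-1]
cv2.imwrite('pics/b.png',np.hstack([cv2.resize(c,(440,540),interpolation=2),cv2.resize(c2,(350,540*1),interpolation=2)]))
np.set_printoptions(precision=3,suppress=True)
for q in [(243,237),(238,220),(200,300),(190,150)]: print('w',q,W[q[1],q[0]])
# grip: brown mask, rays to z=.14 top of grip
def rect(p,W,box,zr,name):
    hsv=cv2.cvtColor(p,cv2.COLOR_RGB2HSV); x0,y0,x1,y1=box
    m=np.zeros(p.shape[:2],bool); m[y0:y1,x0:x1]=True
    if name=='grip': m&=(hsv[...,0]<18)&(hsv[...,1]>110)
    m&=(W[...,2]>zr[0])&(W[...,2]<zr[1])
    P=W[m]; 
    if len(P)<5: print(name,len(P));return
    b=cv2.minAreaRect((P[:,:2]*1000).astype(np.float32)); print(name,len(P),'mean',P.mean(0),'rect',b,'z med/max',np.median(P[:,2]),P[:,2].max())
for nm,pp,WW,B1,B2 in [('top',p,W,(210,210,275,268),(180,140,280,197)),('side',s['p'],Ws,(245,220,305,275),(190,175,265,250))]:
    print(nm)
    rect(pp,WW,B1,(.11,.16),'grip'); rect(pp,WW,B1,(.02,.16),'caddy')
    rect(pp,WW,B2,(.12,.26),'rail'); rect(pp,WW,B2,(.004,.03),'base')
E
```

```text
w (243, 237) [ 0.444 -0.001  0.14 ]
w (238, 220) [0.494 0.014 0.104]
w (200, 300) [0.284 0.123 0.007]
w (190, 150) [0.661 0.133 0.187]
top
grip 211 mean [0.444 0.004 0.14 ] rect ((444.2891845703125, 3.926959991455078), (17.307178497314453, 84.168701171875), 9.710055351257324) z med/max 0.1396307040201391 0.14640252154291947
caddy 918 mean [0.453 0.007 0.086] rect ((450.599853515625, 4.8766632080078125), (107.52300262451172, 131.26739501953125), 9.382335662841797) z med/max 0.0711709142135946 0.14640252154291947
rail 880 mean [0.644 0.05  0.145] rect ((656.6498413085938, 48.368309020996094), (56.001102447509766, 209.55162048339844), 2.621340751647949) z med/max 0.14690384315223232 0.19280404048173605
base 1967 mean [0.635 0.045 0.01 ] rect ((660.9163208007812, 47.19628143310547), (288.4878234863281, 167.8093719482422), 89.96237182617188) z med/max 0.009802100601700179 0.029815041331281624
side
grip 143 mean [0.442 0.011 0.136] rect ((443.4105224609375, 8.617385864257812), (16.16252326965332, 82.2518310546875), 8.82710075378418) z med/max 0.13696680381427825 0.14389040864286973
caddy 1201 mean [0.448 0.011 0.07 ] rect ((453.03363037109375, 7.37347412109375), (110.00225067138672, 134.5435333251953), 9.72698974609375) z med/max 0.062201046099372506 0.14530703419741453
rail 848 mean [0.661 0.06  0.142] rect ((609.55517578125, 69.78459930419922), (193.03030395507812, 281.784423828125), 62.73234176635742) z med/max 0.14255122231963158 0.19228184021572636
base 1525 mean [0.644 0.048 0.01 ] rect ((666.3538818359375, 32.60186767578125), (253.89987182617188, 310.0182189941406), 50.72443389892578) z med/max 0.008700695851055063 0.029672658702193357
```

View pics/b.png

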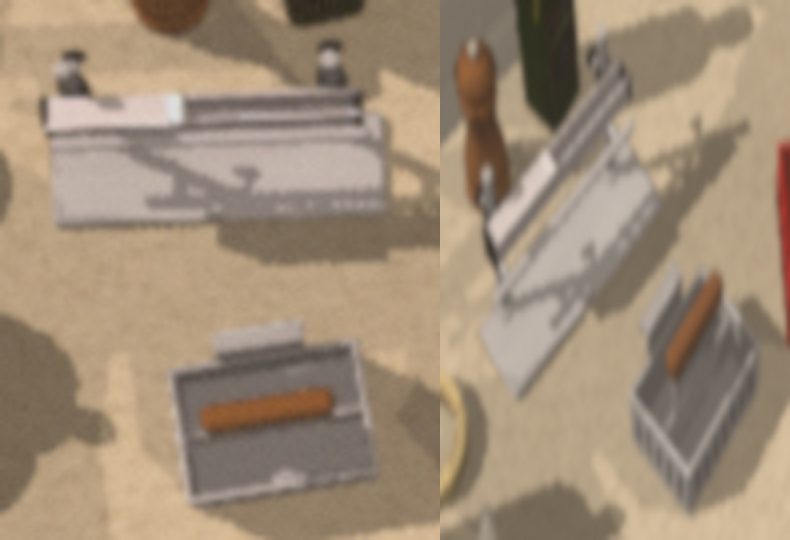

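The crop confirms it: a steel basket with a wooden grip, hook plate towards the stand, and yaw about +9.5°. The grip centre is near (0.444, 0.005, 0.126). In the crop the cover strip is at the rail's left. I'll move above the stand for a close look.

```bash
python3 -m creep '0 0 0 0 0 -60 1;0 0 -1.387 616 -525 -150 1;0 0 -1.387 616 -525 -150 1;0 0 -1.387 616 -525 -150 1;0 0 -1.387 616 -525 -150 1;0 0 -1.387 616 -525 -150 1;0 0 -1.387 616 -525 -150 1;0 0 -1.387 616 -525 -150 1;0 0 -1.387 616 -525 -150 1;0 0 -1.387 616 -525 -150 1'
```

```text
clock: 1.4
tcp_pos: [0.5072, -0.146, 0.3537]
orientation: [2.029, 2.398, -0.0]
contact_force: [1.0, -1.0, -0.3]
grip_width: 0.0856
gripper_force: 0.0
```

```bash
python3 -m creep '0 0 0 193 157 -26 1;0 0 0 193 157 -26 1;0 0 0 193 157 -26 1;0 0 0 193 157 -26 1;0 0 0 193 157 -26 1;0 0 0 193 157 -26 1'
python3 - <<'E'
from h import *
p,d,m=snap('wrist','w1')
print(status.get_obs()['tcp_pos'])
E
```

```text
clock: 2.15
tcp_pos: [0.6296, 0.0683, 0.3788]
orientation: [-2.029, -2.398, 0.002]
contact_force: [-0.2, -0.6, 0.6]
grip_width: 0.0854
gripper_force: 0.0
[0.62951472 0.06717412 0.3789652 ]
```

View pics/w1.png

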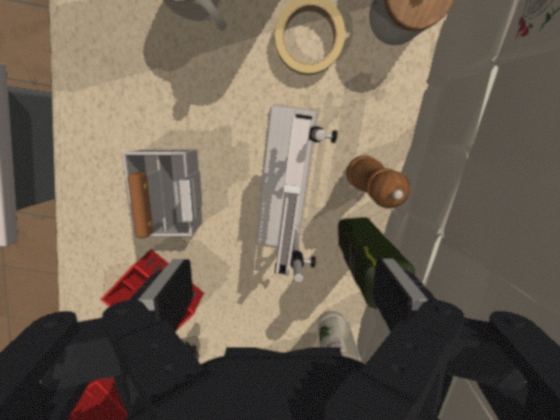

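The wrist view shows the cover strip at (300,150), the open stretch at (287,230), the base's front edge around u=262–272, and the caddy at (163,195). I'll take the geometry from the depth image.

```bash
python3 - <<'E'
from h import *
np.set_printoptions(precision=1,suppress=True,linewidth=180)
z=np.load('pics/w1.npz');p,d=z['p'],z['d'];W=world(d,z)*1000
cv2.imwrite('pics/c.png',cv2.resize(p[95:290,240:345,::-1],None,fx=3,fy=3,interpolation=2))
for v in [125,150,175,205,225,245,262]:
    print('row',v,[tuple(np.round(W[v,u]).astype(int)) for u in range(256,326,3)])
# grip and basket rect
hsv=cv2.cvtColor(p,cv2.COLOR_RGB2HSV);m=np.zeros(d.shape,bool);m[140:245,115:215]=1
g=m&(hsv[...,0]<18)&(hsv[...,1]>110)&(W[...,2]>105)
P=W[g];print('grip',P.mean(0),cv2.minAreaRect(P[:,:2].astype(np.float32)))
for lo,hi in [(55,75),(92,110)]:
    P=W[m&(W[...,2]>lo)&(W[...,2]<hi)&~g];print(lo,len(P),P.mean(0),cv2.minAreaRect(P[:,:2].astype(np.float32)))
E
```

```text
row 125 [(np.int64(574), np.int64(130), np.int64(2)), (np.int64(579), np.int64(131), np.int64(1)), (np.int64(584), np.int64(132), np.int64(2)), (np.int64(589), np.int64(133), np.int64(3)), (np.int64(594), np.int64(133), np.int64(7)), (np.int64(599), np.int64(134), np.int64(11)), (np.int64(604), np.int64(135), np.int64(11)), (np.int64(609), np.int64(136), np.int64(11)), (np.int64(613), np.int64(137), np.int64(12)), (np.int64(618), np.int64(137), np.int64(11)), (np.int64(623), np.int64(138), np.int64(11)), (np.int64(628), np.int64(139), np.int64(11)), (np.int64(629), np.int64(138), np.int64(153)), (np.int64(632), np.int64(139), np.int64(154)), (np.int64(636), np.int64(140), np.int64(155)), (np.int64(639), np.int64(140), np.int64(154)), (np.int64(643), np.int64(141), np.int64(152)), (np.int64(646), np.int64(141), np.int64(153)), (np.int64(661), np.int64(145), np.int64(10)), (np.int64(666), np.int64(145), np.int64(12)), (np.int64(672), np.int64(146), np.int64(0)), (np.int64(677), np.int64(147), np.int64(1)), (np.int64(682), np.int64(148), np.int64(0)), (np.int64(686), np.int64(149), np.i
[... 6276 characters left out ...]
 (np.int64(681), np.int64(-36), np.int64(139)), (np.int64(685), np.int64(-36), np.int64(139)), (np.int64(688), np.int64(-34), np.int64(142)), (np.int64(719), np.int64(-94), np.int64(3)), (np.int64(725), np.int64(-94), np.int64(2)), (np.int64(730), np.int64(-93), np.int64(2)), (np.int64(736), np.int64(-92), np.int64(2))]
grip [451.2   8.2 139.3] ((509.8399963378906, 71.333740234375), (241.7997589111328, 72.74859619140625), 46.96037292480469)
55 1152 [446.3  11.2  66. ] ((447.91217041015625, 4.176460266113281), (96.58662414550781, 130.40005493164062), 9.3714599609375)
92 718 [487.2  11.7 101.8] ((476.7921142578125, 9.196685791015625), (60.530155181884766, 75.72403717041016), 9.535916328430176)
```

View pics/c.png

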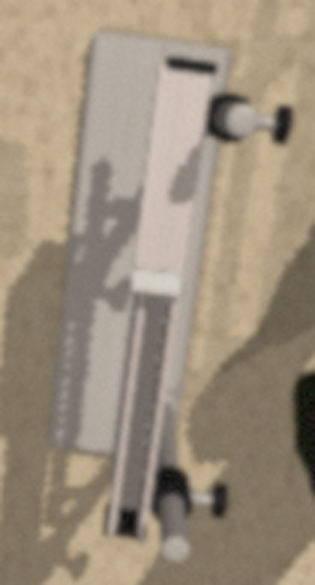

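```bash
python3 - <<'E'
from h import *
np.set_printoptions(precision=1,suppress=True,linewidth=180)
for f in ['w1','top0']:
    z=np.load(f'pics/{f}.npz');p,d=z['p'],z['d'];W=world(d,z)*1000
    X,Y,Z=W[...,0],W[...,1],W[...,2]; reg=(X>590)&(X<690)&(Y>-90)&(Y<190)
    # lip: first high point along x, binned by y
    def front(m,q=2,step=6,y0=-200,y1=200):
        o=[]
        for y in range(y0,y1,step):
            k=m&(Y>=y)&(Y<y+step)
            if k.sum()>6:o.append((y+step/2,np.percentile(X[k],q),np.percentile(X[k],100-q),np.median(Z[k]))) 
        return np.array(o)
    for nm,m,ys in [('lip',reg&(Z>139)&(Z<150)&(X<646),(-60,40)),('cover',reg&(Z>149)&(Z<160)&(X<656),(65,140)),('floor',reg&(Z>118)&(Z<129)&(X>636)&(X<656),(-60,40)),('base',reg&(Z>7)&(Z<17),(0,150)),('lowbar',reg&(Z>70)&(Z<84)&(X<650),(-60,150))]:
        o=front(m,y0=ys[0],y1=ys[1])
        if len(o)<3: print(f,nm,len(o));continue
        a=np.polyfit(o[:,0]-50,o[:,1],1);b=np.polyfit(o[:,0]-50,o[:,2],1)
        print(f,nm,len(o),'front@y50 %.1f back %.1f slope %.4f %.4f z %.1f'%(a[1],b[1],a[0],b[0],np.median(o[:,3])),'yrange',np.percentile(Y[m],[.5,99.5]))
    m=reg&(Z>149)&(Z<160)&(X<656)&(Y>30);print('cover rect',cv2.minAreaRect(W[m][:,:2].astype(np.float32)))
    m=reg&(Z>7)&(Z<17);print('base rect',cv2.minAreaRect(W[m][:,:2].astype(np.float32)))
    # worktop z near
    m=(X>520)&(X<590)&(Y>-40)&(Y<120);print('worktop z',np.median(Z[m]))
    hsv=cv2.cvtColor(p,cv2.COLOR_RGB2HSV);g=(hsv[...,0]<18)&(hsv[...,1]>110)&(Z>125)&(Z<150)&(X>400)&(X<500)&(abs(Y)<70);print('grip',cv2.minAreaRect(W[g][:,:2].astype(np.float32)))
E
```

```text
w1 lip 17 front@y50 635.7 back 638.4 slope -0.0327 -0.0532 z 144.8 yrange [-56.8  56. ]
w1 cover 13 front@y50 631.9 back 651.0 slope -0.0390 -0.0148 z 153.4 yrange [-49.  151.7]
w1 floor 16 front@y50 639.6 back 649.3 slope -0.0186 -0.0368 z 123.2 yrange [-53.   52.3]
w1 base 25 front@y50 598.5 back 670.9 slope -0.0378 -0.1471 z 11.5 yrange [-70.3 166. ]
w1 lowbar 0
cover rect ((642.9649047851562, 91.1529541015625), (26.987369537353516, 122.51122283935547), 1.8058748245239258)
base rect ((635.32421875, 46.86272430419922), (75.98194122314453, 239.9711151123047), 2.229487657546997)
worktop z 446.2294927734289
grip ((448.1415710449219, 5.335041046142578), (17.001861572265625, 85.64807891845703), 8.946198463439941)
top0 lip 1
top0 cover 13 front@y50 629.8 back 646.7 slope -0.0479 0.0056 z 152.8 yrange [-52. 151.]
top0 floor 3 front@y50 640.1 back 647.8 slope 0.0478 -0.0398 z 123.5 yrange [-51.7  88.7]
top0 base 25 front@y50 595.9 back 649.8 slope -0.0399 -0.0476 z 10.7 yrange [-70.8 165.4]
top0 lowbar 23 front@y50 632.8 back 641.1 slope -0.0390 -0.0407 z 79.9 yrange [-59.5 154.3]
cover rect ((640.9231567382812, 91.29586029052734), (30.077438354492188, 119.93582153320312), 0.6876457333564758)
base rect ((639.8339233398438, 47.75410461425781), (97.36841583251953, 271.9747619628906), 0.14284460246562958)
worktop z 0.26825930752512217
grip ((444.2891845703125, 3.926959991455078), (17.307178497314453, 84.168701171875), 9.710055351257324)
```

Base rectangle fits 76×240 mm exactly: stand origin ≈ (637.5, 47) mm, yaw 2.2°, lip top ≈ 144–145 mm. Grip ≈ (446.5, 4.5) mm, yaw 9.4°. Next I go above the grip, lower over it and grasp.

```bash
python3 -m creep '0 0 0 -32 -191 100 0;0 0 0 -32 -191 100 0;0 0 0 -32 -191 100 0;0 0 0 -32 -191 160 0;0 0 0 -32 -191 220 0;0 0 0 -32 -191 245 0;0 0 0 -32 -191 260 0;0 0 0 -32 -191 268 0;0 0 0 -32 -191 271 0;0 0 0 -32 -191 271 0'
```

```text
clock: 3.45
tcp_pos: [0.4475, 0.0055, 0.1093]
orientation: [2.029, 2.397, 0.002]
contact_force: [0.3, 0.0, -0.3]
grip_width: 0.0428
gripper_force: 0.0
```

```bash
python3 -m creep '0 0 0 0 0 2 -1;0 0 0 0 0 2 -1;0 0 0 0 0 2 -1;0 0 0 0 0 2 -1;0 0 0 0 0 2 -1;0 0 0 0 0 2 -1' 60
python3 -m creep '0 0 0 0 0 -3 -1;0 0 0 0 0 -15 -1;0 0 0 0 0 -30 -1;0 0 0 0 0 -30 -1'
python3 - <<'E'
from h import *
p,d,m=snap('wrist','w2'); o=status.get_obs();print({k:np.round(o[k],4) for k in ['tcp_pos','contact_force','moment','grip_width']})
E
```

```text
clock: 4.2
tcp_pos: [0.4468, 0.0054, 0.1069]
orientation: [2.03, 2.397, -0.0]
contact_force: [-2.4, -1.1, 6.7]
grip_width: 0.0172
gripper_force: 59.0
clock: 4.7
tcp_pos: [0.4479, 0.0056, 0.138]
orientation: [2.028, 2.396, 0.003]
contact_force: [0.1, -1.1, -5.3]
grip_width: 0.0171
gripper_force: 59.0
{'tcp_pos': array([0.4473, 0.0055, 0.1373]), 'contact_force': array([-0.213 ,  0.4073, -4.956 ]), 'moment': array([-0.033 , -0.0013,  0.0252]), 'grip_width': np.float64(0.0174)}
```

View pics/w2.png

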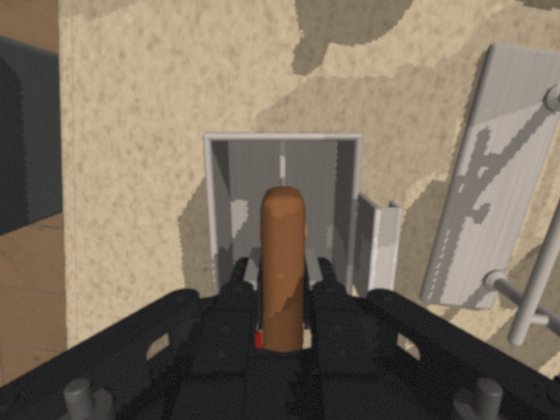

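Caddy held and lifted: the grip is at (283,265), the basket rim is square at (205–362,135), and the hook crook is at (385,245). Next I measure the hook in tool axes.

```bash
cat >> h.py <<'E'
from scipy.spatial.transform import Rotation as Ro
def tool(W):
    o=status.get_obs(); return (W-o['tcp_pos'])@Ro.from_rotvec(o['orientation']).as_matrix()*1000
E
python3 - <<'E'
from h import *
np.set_printoptions(precision=1,suppress=True,linewidth=180)
z=np.load('pics/w2.npz');T=tool(world(z['d'],z))
for v in (215,245,275): print([tuple(int(round(x)) for x in T[v,u]) for u in range(345,405,4)])
a,b,c=T[...,0],T[...,1],T[...,2]
g=z['p'];hsv=cv2.cvtColor(g,cv2.COLOR_RGB2HSV);m=(hsv[...,0]<15)&(hsv[...,1]>110)&(abs(b)<15)&(c<20)&(abs(a)<60);print('grip',np.percentile(a[m],[1,50,99]),np.percentile(b[m],[1,50,99]),np.percentile(c[m],[1,50]))
m=(b>40)&(b<75)&(abs(c-7.6)<9)&(abs(a)<60); print('crook',m.sum(),np.percentile(a[m],[1,99]),np.percentile(b[m],[2,50,98]),np.median(c[m]))
k=np.polyfit(a[m],b[m],1);print('slope',k)
m=(abs(b)<60)&(abs(c-41.3)<8)&(a>20)&(a<75);print('rim',np.percentile(a[m],[1,99]),np.percentile(b[m],[1,99]))
for lo,hi in [(-55,-40),(40,60)]:
    q=m&(b>lo)&(b<hi); print(np.median(c[q]),np.polyfit(a[q],b[q],1))
E
```

```text
[(9, 44, 56), (13, 43, 42), (15, 45, 37), (15, 47, 35), (18, 47, 26), (20, 46, 17), (22, 47, 10), (24, 47, 3), (25, 48, 2), (25, 50, 1), (25, 52, 2), (25, 54, 1), (25, 56, 3), (25, 58, 2), (25, 60, 2)]
[(-10, 43, 49), (-5, 43, 37), (-5, 46, 36), (-3, 47, 30), (1, 46, 21), (4, 47, 13), (7, 47, 6), (9, 47, 1), (9, 49, 1), (8, 52, 3), (8, 54, 2), (8, 56, 3), (8, 58, 2), (8, 60, 3), (-45, 118, 136)]
[(-31, 44, 45), (-26, 44, 36), (-25, 46, 34), (-20, 46, 24), (-16, 47, 17), (-12, 47, 9), (-9, 47, 2), (-9, 49, 2), (-9, 51, 2), (-9, 53, 2), (-8, 55, 2), (-9, 58, 3), (-8, 59, 2), (-78, 117, 136), (-78, 121, 136)]
grip [-24.4  13.4  42.6] [-7.9  0.5  9.2] [-36.5 -34.7]
crook 3004 [-23.6  28.6] [46.3 51.1 60. ] 1.9332048351422966
slope [ 0.  51.5]
rim [20.9 64.1] [-45.7  47.1]
36.87210972136081 [  0.  -43.5]
36.91828069423841 [-0.  45.2]
```

```bash
python3 -m creep '0 0 0 0 0 -62 -1;0 0 0.06 0 0 -62 -1;0 0 0.127 -27 60 -62 -1;0 0 0.127 -27 100 -62 -1;0 0 0.127 -27 125 -62 -1;0 0 0.127 -27 135.6 -62 -1;0 0 0.127 -27 135.6 -62 -1;0 0 0.127 -27 135.6 -62 -1'
python3 - <<'E'
from h import *
p,d,m=snap('wrist','w3'); ps,ds,ms=snap('side','s3'); o=status.get_obs();print({k:np.round(o[k],4) for k in ['tcp_pos','orientation','contact_force','grip_width']})
np.set_printoptions(precision=1,suppress=True,linewidth=180)
T=tool(world(d,m))
for v in (150,180,205,230,255): print(v,[tuple(int(round(x)) for x in T[v,u]) for u in range(360,480,4)])
E
```

```text
clock: 5.75
tcp_pos: [0.5835, 0.001, 0.1982]
orientation: [-2.177, -2.264, 0.002]
contact_force: [-0.5, -0.5, -5.0]
grip_width: 0.0172
gripper_force: 61.2
{'tcp_pos': array([0.5839, 0.0009, 0.1985]), 'orientation': array([ 2.1778e+00,  2.2641e+00, -1.3000e-03]), 'contact_force': array([ 0.5065, -0.7462, -5.2927]), 'grip_width': np.float64(0.0173)}
150 [(54, 45, 38), (53, 53, 60), (53, 54, 54), (53, 57, 54), (52, 66, 75), (52, 68, 72), (53, 68, 63), (53, 67, 55), (67, 0, -144), (54, 69, 46), (43, 129, 196), (43, 133, 196), (43, 138, 197), (43, 142, 197), (43, 146, 197), (43, 150, 196), (43, 155, 197), (43, 160, 198), (43, 164, 196), (43, 168, 197), (43, 173, 197), (43, 177, 197), (43, 181, 196), (43, 186, 197), (43, 190, 197), (43, 196, 198), (43, 199, 197), (43, 204, 198), (43, 208, 197), (43, 213, 197)]
180 [(32, 53, 66), (34, 53, 55), (34, 56, 54), (30, 65, 76), (30, 68, 75), (32, 68, 66), (33, 67, 57), (35, 67, 49), (36, 68, 44), (10, 128, 197), (9, 132, 197), (10, 136, 196), (10, 141, 196), (10, 145, 195), (10, 150, 196), (10, 155, 197), (10, 159, 197), (9, 164, 197), (9, 168, 19
[... 886 characters left out ...]
-47, 162, 187), (-43, 162, 178), (-40, 160, 166), (-37, 160, 158), (-34, 159, 149), (-30, 158, 139), (-28, 158, 132), (-25, 157, 124), (-22, 156, 117), (-21, 157, 111), (-19, 157, 106), (-17, 157, 101), (-15, 157, 96), (-14, 158, 92)]
255 [(-5, 45, 21), (-2, 46, 15), (1, 46, 8), (3, 47, 4), (3, 49, 3), (3, 51, 3), (3, 52, 2), (3, 55, 4), (3, 57, 3), (3, 59, 3), (-82, 142, 197), (-82, 146, 196), (-82, 151, 196), (-82, 156, 196), (-82, 161, 197), (-82, 166, 197), (-82, 170, 197), (-82, 175, 196), (-82, 181, 197), (-82, 185, 197), (-82, 189, 196), (-59, 164, 143), (-54, 163, 134), (-51, 162, 126), (-48, 162, 120), (-45, 161, 112), (-42, 161, 106), (-39, 159, 98), (-37, 159, 94), (-34, 158, 87)]
```

View pics/w3.png

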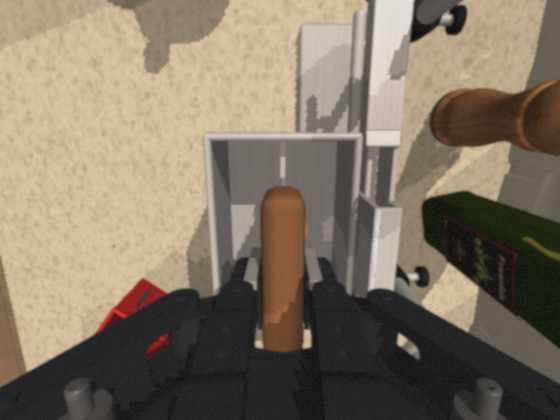

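The view shows the hook crook (362–398, 205) over the lip and channel, with the cover mouth at (383,138). I'll get the lip centre against the crook centre in the same view.

```bash
python3 - <<'E'
from h import *
np.set_printoptions(precision=1,suppress=True,linewidth=180)
z=np.load('pics/w3.npz');T=tool(world(z['d'],z));a,b,c=T[...,0],T[...,1],T[...,2]
for v in (160,168,176,184,190): print(v,[tuple(round(float(x),1) for x in T[v,u]) for u in range(362,376)])
m=(abs(c-54)<4)&(b>48)&(b<63)&(a>28)&(a<75);print('lip n',m.sum(),np.percentile(b[m],[2,10,50,90,98]),np.median(c[m]),np.polyfit(a[m],b[m],1))
m=(abs(c-2.5)<4)&(b>42)&(b<66)&(a<30);print('crook',m.sum(),np.percentile(b[m],[1,50,99]),np.median(c[m]),a[m].max(),np.polyfit(a[m],b[m],1))
m=(abs(c-47)<3)&(b>42)&(b<80)&(a>60)&(a<90);print('cover front/back',np.percentile(b[m],[1,99]),a[m].min())
E
```

```text
160 [(45.9, 53.3, 63.3), (46.0, 53.7, 62.2), (46.4, 53.4, 58.3), (46.6, 53.5, 56.5), (46.7, 53.9, 55.4), (46.9, 54.2, 54.0), (46.9, 54.8, 54.0), (47.0, 55.1, 52.8), (46.9, 56.0, 53.7), (47.0, 56.4, 52.6), (44.7, 63.4, 74.6), (44.6, 64.4, 75.9), (44.6, 65.0, 75.4), (44.7, 65.7, 75.2)]
168 [(40.4, 53.9, 64.1), (40.9, 53.7, 60.5), (41.1, 53.8, 58.7), (41.5, 53.7, 55.7), (41.7, 54.1, 54.6), (41.6, 54.8, 54.8), (41.9, 54.9, 53.0), (41.9, 55.5, 53.0), (41.8, 56.4, 53.6), (67.5, 0.1, -143.8), (38.9, 64.0, 75.4), (38.8, 65.1, 76.4), (38.9, 65.5, 75.5), (39.0, 66.1, 75.0)]
176 [(35.5, 53.4, 60.7), (35.7, 53.7, 59.2), (36.2, 53.5, 56.2), (36.4, 53.7, 54.5), (36.4, 54.5, 54.9), (36.6, 54.8, 53.4), (36.6, 55.4, 53.4), (36.5, 56.2, 53.7), (36.6, 56.6, 53.1), (33.0, 64.0, 76.1), (33.1, 64.6, 75.7), (32.9, 65.7, 77.0), (33.1, 66.0, 75.7), (33.0, 66.9, 76.3)]
184 [(30.0, 53.8, 60.7), (30.5, 53.7, 57.8), (30.9, 53.8, 55.8), (31.3, 53.9, 53.5), (31.3, 54.5, 53.3), (31.2, 55.3, 54.0), (31.3, 55.9, 53.6), (31.0, 56.9, 54.9), (27.4, 63.3, 74.8), (27.2, 64.3, 75.7), (27.3, 64.9, 75.3), (27.3, 65.6, 75.3), (27.2, 66.5, 75.7), (27.2, 67.3, 76.1)]
190 [(26.3, 53.5, 58.6), (26.7, 53.6, 56.5), (27.2, 53.6, 53.8), (27.3, 54.1, 53.4), (27.3, 54.8, 53.3), (27.3, 55.5, 53.6), (27.3, 56.2, 53.7), (27.2, 56.9, 53.8), (22.8, 63.9, 75.6), (22.9, 64.5, 75.3), (22.8, 65.4, 75.7), (22.9, 66.0, 75.2), (22.8, 66.8, 75.6), (22.8, 67.6, 75.7)]
lip n 309 [53.3 53.5 54.8 56.6 57.2] 54.1786555595232 [ 0.  54.8]
crook 2353 [45.4 51.9 59.3] 2.9512687084803635 29.040422394664784 [ 0.  51.9]
cover front/back [49.6 70.3] 60.37720029061665
```

```bash
python3 -m creep '0 0 0 0 2.5 8 -1;0 0 0 0 2.5 18 -1;0 0 0 0 2.5 26 -1;0 0 0 0 2.5 30 -1;0 0 0 0 2.5 30 -1;0 0 0 0 2.5 30 -1'
python3 - <<'E'
from h import *
np.set_printoptions(precision=1,suppress=True,linewidth=180)
p,d,m=snap('wrist','w4');o=status.get_obs();print(o['tcp_pos']*1000,o['contact_force'])
T=tool(world(d,m));a,b,c=T[...,0],T[...,1],T[...,2]
m=(abs(c-24)<4)&(b>44)&(b<63)&(a>30)&(a<58);print('lip n',m.sum(),np.percentile(b[m],[2,10,50,90,98]),np.median(c[m]))
for v in (130,145,160,175,185): print(v,[tuple(round(float(x),1) for x in T[v,u]) for u in range(358,392,2)])
m=(abs(c-2.5)<3)&(b>42)&(b<66)&(a<30);print('crook',m.sum(),np.percentile(b[m],[1,5,50,95,99]),np.median(c[m]))
E
```

```text
clock: 6.6
tcp_pos: [0.5876, 0.0015, 0.1688]
orientation: [2.177, 2.264, 0.001]
contact_force: [-0.7, 0.2, -3.9]
grip_width: 0.0173
gripper_force: 61.1
[587.6   1.5 168.8] [ 0.7 -0.2 -4.4]
lip n 370 [49.6 49.8 51.1 52.9 53.5] 24.47971256409077
130 [(65.2, 55.5, 87.2), (65.2, 56.9, 86.9), (65.1, 58.8, 88.7), (65.5, 50.1, 49.1), (65.6, 49.7, 42.7), (65.6, 49.8, 38.8), (65.7, 49.7, 34.4), (65.8, 46.1, 17.4), (65.8, 46.5, 15.4), (65.8, 47.6, 15.9), (65.8, 49.0, 16.9), (65.8, 49.8, 16.3), (65.8, 50.8, 16.2), (65.8, 51.6, 15.6), (65.8, 52.5, 15.2), (65.8, 53.9, 16.3), (65.8, 54.4, 14.7)]
145 [(57.2, 44.1, 37.0), (57.2, 45.2, 36.7), (50.4, 77.1, 157.6), (56.7, 49.8, 45.4), (56.9, 50.1, 42.0), (57.2, 49.9, 37.0), (57.4, 49.9, 32.6), (58.5, 45.8, 14.4), (58.6, 46.4, 13.0), (58.5, 47.9, 14.6), (58.5, 48.6, 13.6), (58.5, 49.6, 13.6), (58.5, 50.7, 13.8), (58.5, 51.6, 13.6), (58.6, 52.3, 12.7), (58.5, 53.7, 13.7), (58.5, 54.5, 13.2)]
160 [(48.5, 44.8, 37.4), (48.5, 46.0, 37.6), (47.4, 49.9, 48.0), (47.8, 50.0, 43.6), (48.4, 49.9, 38.8), (48.9, 49.6, 33.5), (49.3, 49.6, 29.5), (49.6, 50.1, 27.2), 
[... 227 characters left out ...]
38.4, 49.8, 45.2), (39.0, 49.9, 41.0), (39.8, 49.7, 35.9), (40.3, 50.0, 32.5), (41.2, 49.5, 26.9), (41.6, 49.9, 24.3), (41.8, 50.6, 23.0), (41.6, 52.1, 24.2), (41.5, 53.3, 24.6), (38.3, 61.1, 45.6), (38.3, 62.5, 45.9), (38.2, 63.8, 46.1), (38.9, 63.7, 41.9), (39.6, 63.3, 37.5), (40.0, 63.5, 34.6)]
185 [(33.7, 45.5, 36.6), (31.5, 49.8, 48.3), (32.3, 49.9, 44.2), (33.3, 49.6, 38.4), (34.3, 49.4, 33.3), (34.8, 49.8, 30.4), (35.5, 49.9, 26.6), (35.8, 50.5, 24.9), (36.2, 51.1, 23.1), (35.9, 52.7, 24.8), (32.0, 60.3, 45.3), (31.9, 61.7, 45.7), (32.0, 63.0, 45.7), (32.3, 63.6, 43.8), (32.9, 63.8, 40.7), (33.8, 63.4, 36.0), (34.1, 63.9, 34.0)]
crook 2308 [45.7 46.  52.4 59.  59.7] 2.6079933898966585
```

```bash
python3 -m creep '0 0 0 0 -1.2 0 -1;0 0 0 0 -1.2 2 -1;0 0 0 0 -1.2 4 -1;0 0 0 0 -1.2 6 -1;0 0 0 0 -1.2 7 -1;0 0 0 0 -1.2 7 -1'
python3 - <<'E'
from h import *
o=status.get_obs();print((o['tcp_pos']*1000).round(1),o['contact_force'].round(1),o['moment'].round(2))
E
```

```text
clock: 7.4
tcp_pos: [0.5861, 0.0014, 0.1613]
orientation: [-2.178, -2.264, 0.0]
contact_force: [-0.2, -0.5, -4.8]
grip_width: 0.0173
gripper_force: 61.2
[586.1   1.4 161.3] [-0.2 -0.5 -4.8] [ 0.01  0.02 -0.05]
```

```bash
python3 -m creep '0 0 0 0 0 2 -1;0 0 0 0 0 4 -1;0 0 0 0 0 6 -1;0 0 0 0 0 7 -1;0 0 0 0 0 8 -1;0 0 0 0 0 8 -1'
python3 - <<'E'
from h import *
o=status.get_obs();print((o['tcp_pos']*1000).round(1),o['contact_force'].round(1),o['moment'].round(2))
E
```

```text
clock: 8.15
tcp_pos: [0.5861, 0.0013, 0.1534]
orientation: [-2.178, -2.264, 0.0]
contact_force: [0.4, 0.3, -4.0]
grip_width: 0.0171
gripper_force: 61.2
[586.1   1.3 153.4] [ 0.4  0.3 -4. ] [ 0.04  0.   -0.  ]
```

Still free, about 3 mm to go. I'll feel downward in 0.5 mm rows.

```bash
python3 -m creep '0 0 0 0 0 0.5 -1;0 0 0 0 0 1 -1;0 0 0 0 0 1.5 -1;0 0 0 0 0 1.5 -1'; python3 -m creep '0 0 0 0 0 0.5 -1;0 0 0 0 0 0.5 -1'; python3 -m creep '0 0 0 0 0 0.5 -1;0 0 0 0 0 0.5 -1'
```

```text
clock: 8.65
tcp_pos: [0.5861, 0.0013, 0.1519]
orientation: [-2.178, -2.264, 0.0]
contact_force: [-0.2, 0.7, -5.2]
grip_width: 0.0168
gripper_force: 61.2
clock: 8.9
tcp_pos: [0.5861, 0.0013, 0.1514]
orientation: [-2.178, -2.264, 0.0]
contact_force: [0.0, -0.2, -4.7]
grip_width: 0.0172
gripper_force: 61.2
clock: 9.15
tcp_pos: [0.5861, 0.0013, 0.1509]
orientation: [-2.178, -2.264, 0.0]
contact_force: [-0.1, -0.7, -4.7]
grip_width: 0.0171
gripper_force: 61.2
```

```bash
for i in 1; do python3 -m creep '0 0 0 0 0 0.5 -1;0 0 0 0 0 0.5 -1'; done; python3 -m creep '0 0 0 0 0 0.5 -1;0 0 0 0 0 0.5 -1'
```

```text
clock: 9.4
tcp_pos: [0.5862, 0.0013, 0.1505]
orientation: [2.178, 2.264, -0.0]
contact_force: [-0.8, -0.4, -5.4]
grip_width: 0.0169
gripper_force: 61.2
clock: 9.65
tcp_pos: [0.5862, 0.0014, 0.1503]
orientation: [2.178, 2.264, 0.0]
contact_force: [-1.8, 0.0, -0.7]
grip_width: 0.0171
gripper_force: 61.8
```

```bash
python3 -m creep '0 0 0 0 0 0.5 -1;0 0 0 0 0 0.5 -1'
```

```text
clock: 9.9
tcp_pos: [0.5862, 0.0013, 0.1501]
orientation: [2.177, 2.264, -0.0]
contact_force: [-5.5, 0.1, 5.7]
grip_width: 0.0172
gripper_force: 62.6
```

Contact was felt at TCP z ≈ 150.4, as the camera predicted, so the hook is seated. I'll ease up slightly and start the slide.

```bash
python3 -m creep '0 0 0 0 0 -0.5 -1;0 0 0 0 0 -0.5 -1'; python3 -m creep '0 0 0 3 0 0 -1;0 0 0 8 0 0 -1;0 0 0 14 0 0 -1;0 0 0 20 0 0 -1;0 0 0 20 0 0 -1'
```

```text
clock: 10.15
tcp_pos: [0.5862, 0.0014, 0.1502]
orientation: [2.178, 2.264, 0.0]
contact_force: [-5.1, -0.4, 3.7]
grip_width: 0.0171
gripper_force: 62.5
clock: 10.78
tcp_pos: [0.5856, 0.0229, 0.1502]
orientation: [-2.176, -2.266, -0.002]
contact_force: [0.8, -0.6, 1.8]
grip_width: 0.0171
gripper_force: 62.1
```

```bash
python3 -m creep '0 0 0 5 0 -0.3 -1;0 0 0 10 0 -0.3 -1;0 0 0 15 0 -0.3 -1;0 0 0 20 0 -0.3 -1;0 0 0 25 0 -0.3 -1;0 0 0 25 0 -0.3 -1'; python3 -m creep '0 0 0 5 0 0 -1;0 0 0 10 0 0 -1;0 0 0 15 0 0 -1;0 0 0 20 0 0 -1;0 0 0 20 0 0 -1'
```

```text
clock: 11.52
tcp_pos: [0.5842, 0.0476, 0.1502]
orientation: [-2.176, -2.265, -0.001]
contact_force: [-0.9, 0.2, 2.1]
grip_width: 0.0171
gripper_force: 62.1
clock: 12.15
tcp_pos: [0.5834, 0.0676, 0.1502]
orientation: [-2.176, -2.265, -0.001]
contact_force: [0.3, -0.1, 0.7]
grip_width: 0.017
gripper_force: 62.0
```

```bash
python3 -m creep '0 0 0 5 0 0 -1;0 0 0 11 0 0 -1;0 0 0 17 0 0 -1;0 0 0 23 0 0 -1;0 0 0 29 0 0 -1;0 0 0 34 0 0 -1;0 0 0 38 0 0 -1;0 0 0 41 0 0 -1;0 0 0 41 0 0 -1'; python3 -m creep '0 0 0 1 0 0 -1;0 0 0 2 0 0 -1;0 0 0 3 0 0 -1;0 0 0 3 0 0 -1'
```

```text
clock: 13.28
tcp_pos: [0.5819, 0.1079, 0.1502]
orientation: [-2.177, -2.265, -0.001]
contact_force: [-0.4, -0.2, -0.1]
grip_width: 0.0172
gripper_force: 61.9
clock: 13.78
tcp_pos: [0.5819, 0.1104, 0.1503]
orientation: [-2.178, -2.264, -0.0]
contact_force: [0.2, -2.8, 0.8]
grip_width: 0.0171
gripper_force: 62.1
```

```bash
python3 -m creep '0 0 0 0.5 0 0 -1;0 0 0 1 0 0 -1;0 0 0 1 0 0 -1'; python3 -m creep '0 0 0 0.5 0 0 -1;0 0 0 1 0 0 -1;0 0 0 1 0 0 -1'
```

```text
clock: 14.15
tcp_pos: [0.5819, 0.1114, 0.1502]
orientation: [-2.178, -2.264, -0.0]
contact_force: [0.0, -2.1, 0.2]
grip_width: 0.0174
gripper_force: 62.1
clock: 14.52
tcp_pos: [0.5818, 0.1124, 0.1502]
orientation: [-2.178, -2.264, -0.0]
contact_force: [0.9, -2.7, 0.1]
grip_width: 0.0174
gripper_force: 62.0
```

Only friction so far (about 2.5 N). Continuing.

```bash
python3 -m creep '0 0 0 0.5 0 0 -1;0 0 0 1 0 0 -1;0 0 0 1.5 0 0 -1;0 0 0 2 0 0 -1;0 0 0 2 0 0 -1'; python3 -m creep '0 0 0 0.5 0 0 -1;0 0 0 1 0 0 -1;0 0 0 1 0 0 -1'
```

```text
clock: 15.15
tcp_pos: [0.5817, 0.1144, 0.1503]
orientation: [-2.177, -2.265, -0.0]
contact_force: [-0.7, -2.5, 0.1]
grip_width: 0.0174
gripper_force: 62.0
clock: 15.52
tcp_pos: [0.5817, 0.1154, 0.1503]
orientation: [-2.178, -2.264, -0.0]
contact_force: [-0.3, -2.7, -0.4]
grip_width: 0.0171
gripper_force: 62.0
```

```bash
python3 -m creep '0 0 0 0.5 0 0 -1;0 0 0 1 0 0 -1;0 0 0 1 0 0 -1'
```

```text
clock: 15.9
tcp_pos: [0.5816, 0.1164, 0.1502]
orientation: [-2.177, -2.264, -0.0]
contact_force: [0.1, -2.1, 1.3]
grip_width: 0.0173
gripper_force: 62.0
```

```bash
python3 -m creep '0 0 0 0.5 0 0 -1;0 0 0 0.5 0 0 -1'; python3 -m creep '0 0 0 0.5 0 0 -1;0 0 0 0.5 0 0 -1'
```

```text
clock: 16.15
tcp_pos: [0.5816, 0.1168, 0.1503]
orientation: [-2.178, -2.264, -0.0]
contact_force: [-0.1, -2.9, 0.3]
grip_width: 0.0175
gripper_force: 61.9
clock: 16.4
tcp_pos: [0.5816, 0.1171, 0.1503]
orientation: [2.178, 2.264, -0.0]
contact_force: [0.3, -3.4, 1.3]
grip_width: 0.0174
gripper_force: 62.0
```

```bash
python3 -m creep '0 0 0 0.5 0 0 -1;0 0 0 0.5 0 0 -1'
```

```text
clock: 16.65
tcp_pos: [0.5816, 0.1172, 0.1503]
orientation: [2.178, 2.263, -0.001]
contact_force: [-0.7, -4.6, 1.7]
grip_width: 0.0171
gripper_force: 62.1
```

The advance has stalled at hook y ≈ 70 mm, so it has reached the stop. One more half-millimetre will confirm.

```bash
python3 -m creep '0 0 0 0.6 0 0 -1;0 0 0 0.6 0 0 -1'; python3 -m creep '0 0 0 0 0 0.2 -1;0 0 0 0 0 0.2 -1'; python3 - <<'E'
from h import *
o=status.get_obs();print((o['tcp_pos']*1000).round(1),o['contact_force'].round(1),o['moment'].round(2)); snap('wrist','w5')
E
```

```text
clock: 16.9
tcp_pos: [0.5816, 0.1173, 0.1502]
orientation: [2.179, 2.263, -0.002]
contact_force: [-0.9, -5.7, 2.0]
grip_width: 0.0171
gripper_force: 62.3
clock: 17.15
tcp_pos: [0.5816, 0.1173, 0.1502]
orientation: [2.178, 2.263, -0.002]
contact_force: [-1.7, -6.5, 2.8]
grip_width: 0.0177
gripper_force: 62.5
[581.6 117.3 150.2] [-1.7 -6.5  2.8] [-1.31 -0.06 -0.26]
```

View pics/w5.png

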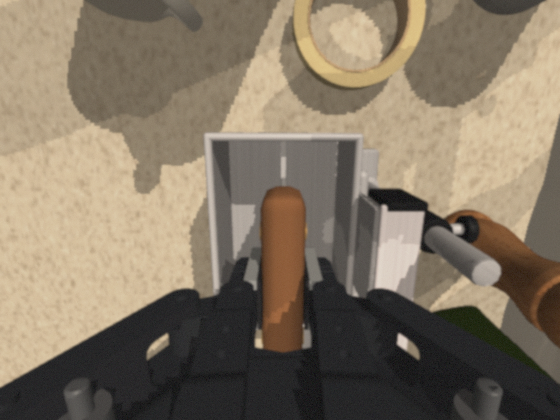

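The wrist view shows the crook under the cover strip, against the black end plate at (400,200). Now the release: open slowly and partly, let it settle, then withdraw straight up.

```bash
python3 -m creep '0 0 0 0 0 0 -0.55;0 0 0 0 0 0 -0.5;0 0 0 0 0 0 -0.4;0 0 0 0 0 0 -0.3;0 0 0 0 0 0 -0.2;0 0 0 0 0 0 -0.1;0 0 0 0 0 0 -0.1;0 0 0 0 0 0 -0.1' 20; python3 -m creep '0 0 0 0 -1 -4 -0.1;0 0 0 0 -1 -12 -0.1;0 0 0 0 -1 -25 -0.1;0 0 0 0 -1 -25 -0.1'
```

```text
clock: 18.2
tcp_pos: [0.5816, 0.1183, 0.1501]
orientation: [2.178, 2.264, 0.0]
contact_force: [0.8, 0.8, 0.0]
grip_width: 0.0386
gripper_force: 0.0
clock: 18.7
tcp_pos: [0.5816, 0.1187, 0.1768]
orientation: [2.177, 2.263, 0.004]
contact_force: [0.2, -0.3, 0.5]
grip_width: 0.0386
gripper_force: 0.0
```

```bash
python3 -m creep '0 0 0 0 0 -30 -0.1;0 0 0 0 0 -80 -0.1;0 0 0 0 -40 -130 -0.1;0 0 0 0 -40 -150 -0.1;0 0 0 0 -40 -150 -0.1;0 0 0 0 -40 -150 -0.1'
python3 - <<'E'
from h import *
np.set_printoptions(precision=1,suppress=True)
p,d,m=snap('wrist','w6');print(status.get_obs()['tcp_pos'])
W=world(d,m)*1000;hsv=cv2.cvtColor(p,cv2.COLOR_RGB2HSV);X,Y,Z=W[...,0],W[...,1],W[...,2]
g=(hsv[...,0]<18)&(hsv[...,1]>110)&(Z>120)&(Z<200)&(X>540)&(X<620)&(Y>50)&(Y<180);print('grip',cv2.minAreaRect(W[g][:,:2].astype(np.float32)),np.median(Z[g]))
E
```

```text
clock: 19.45
tcp_pos: [0.5403, 0.1163, 0.3238]
orientation: [-2.178, -2.263, 0.002]
contact_force: [1.1, 0.4, -0.8]
grip_width: 0.0382
gripper_force: 0.0
[0.5 0.1 0.3]
grip ((577.0978393554688, 116.32400512695312), (17.715852737426758, 85.21572875976562), 2.3608901500701904) 180.70673198639562
```

View pics/w6.png

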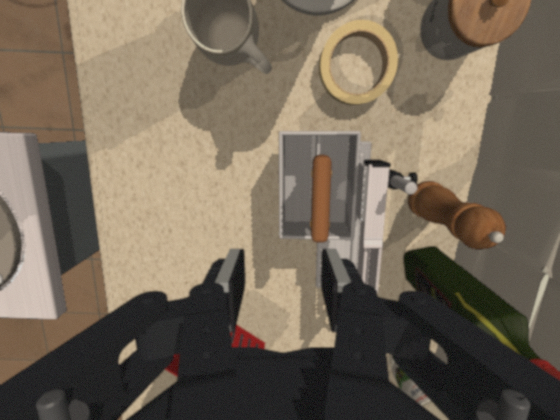

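The wrist view shows the caddy hanging on its own: grip at (320,198), crook under the cover at the end plate (375,165). It has the expected ~5° lean and is still square at the stop. The mug is untouched and the gripper is clear.

```bash
python3 -c "
from bench import r
print(r.hand_in())"
```

```text
the job is handed in; nothing more can be done
None
```

The caddy is hanging on its own, fully home behind the lip and under the cover strip against the left end stop; the load I felt stayed around 11 N at most, and the job was handed in at about 19.5 s.

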